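# Sort the wooden toy parts

## Robot

A 6-joint arm with a two-finger parallel gripper is mounted at the origin on the work surface. World frame = base frame: x ahead of the robot, y to its left, z up, the work surface at z = 0. Lengths are in mm, angles in rad, forces in N, time in s.
With the tool pointing down it reaches from about 275 to 1000 mm from the base axis. Payload 8.4 kg.
Tool frame: the origin (TCP) lies midway between the tips of the shut fingers; the grasp point (between the pads) lies 19 mm behind it; z points along the fingers, y is the line along which they close (so a half turn about z gives the same grasp; the last joint's range is limited). The gripper opens to 85 mm and grips with 20 to 120 N. Pads are 22 mm wide; open, the fingers measure 114 mm over their backs; the gripper's body (76 mm by 85 mm) begins 54 mm behind the grasp point. The pads swing forward as they close: fully open they stand 13 mm farther back than shut.
Start: joints at [-1.256, 0.353, 1.633, -0, 1.155, -0.002], TCP at [194.703, -593.901, 203.481] pointing down, gripper open.
Joint ranges: [-2.63, 2.63], [-0.92, 2.1], [0.06, 2.66], [-1.3, 4.44], [0, 2.69], [-3.02, 3.02]. Speed limits (rad/s): [2.22, 2.22, 2.79, 3.14, 3.14, 3.14].

## Interface

Orientations are given as [roll, pitch, yaw] about the fixed x, y, z axes, in that order (R = Rz(yaw) Ry(pitch) Rx(roll)).
In Python, from rig import r gives the robot as it stands.
- The arm moves only by the tool servo_tool, never from a script. Its argument "deltas" is a list of rows, each an object of numbers: "x", "y", "z": the shift along the world's x, y, z in mm; "rx", "ry", "rz": the turn, a rotation vector about the world's x, y, z in rad; "gripper": the gripper's target within -1 to 1 (fully open at 1, half-way at 0, shut at -1). A call has 1 to 10 rows; each row is the pose to reach, as a shift and turn from the pose commanded when the call began; what a row does not reach only later rows make up. A row lasts 1/10 s, in which the tool goes at most 50 mm and 8.59 degrees, less where a joint would pass 70% of its speed; a pose out of reach is approached as far as the arm can. A call with a gripper value outside its range is refused whole. The fingers move at their own pace and stop on an object; "newtons" is the grip in N (left out, the last holds). Time passes only in rows, so rows that repeat a pose let the fingers close. It gives the time, the measured TCP pose, the force, the opening and the grip force at its end, in the units of the state.
- r.sense(): the state, without advancing time (a new reading comes with each control period).
- r.grab_frame(name): name is "scene" or "top" or "wrist"; returns the picture (384x512x3 uint8, blue, green, red); there is no depth.
- r.camera_params(name): a dict with "mtx" (3x3 intrinsics, pixels), "eye" and "orientation" of the camera in the world. Camera axes: x right, y down, z forward; pixel columns grow to the right and rows downward; lengths in mm; the calibration is good to about 2 mm. A picture is of the moment at which its call begins: read the wrist's pose just before it. camera_params takes no time and is no camera call; for the wrist camera it gives the pose at the moment of the call.
- r.sign_off(): hands the job in; it is judged then, once.
Trained networks look in the newest picture that a camera, given by its name, has taken for a name from the list of things; names that differ only in an ending like _2 or _b are one class to them, and where a whole thing is asked for, a point or a joint stands for the part that bears it (a point fixed in the world has none). Each returns a list of dicts, best first, with "conf" (0 to 1); they miss things now and then, are a little off and sometimes report something else, mostly with a low value. They report only what shows in the picture. A call takes as long as a camera call.
- r.recognise(name, camera): "box" ([left, top, width, height] in pixels, round what is visible of it).
The state is a dict: "clock": time; "qpos": joint angles; "qvel": joint speeds; "joint_efforts": joint torques, N m; "eef_pos": TCP position; "tcp_rot": TCP orientation; "contact_force": force on the tool from outside, world axes, zero at the start; "wrist_torque": the same for the moment, N m; "opening": opening from 0.0 (shut) to 1.0 (fully open); "grasp_force": force on a finger pad.
Only numpy, scipy, OpenCV 4.12 (cv2) and the standard library are available. Lean on these libraries where they do the work, as an engineer would, in place of code of your own. Each camera call takes 0.05 s, during which the arm holds its last target. There are 200 camera calls.

## Task

Clear the toy parts off the bench: lay both wheels flat on the floor of the round dish, side by side, and both axle beams flat on the floor of the rectangular tray, neither on top of the other. Slide the boat hull, lying flat and bow first, straight in under the low roof of the rack, about midway between the cheeks, until its bow is at the stop bar. Leave the glue bottle and the mallet where they are.

Things in the scene. Friction and masses are not known exactly. Their poses are not given: they have to be found in the camera images.
- wheel_a: A loose wooden toy wheel: flat disc, 44 mm diameter, 20 mm thick, 25 g, light wood with a ring groove and a small dark centre, lying flat. Origin at the centre of its underside, z up.
- wheel_b: A second wheel, identical to wheel_a.
- beam_a: A loose wooden axle beam: plain square bar 90 x 18 x 18 mm, 25 g, light wood, lying on the bench. Origin at the centre of the bar (9 mm above what it lies on); x along its length.
- beam_b: A second axle beam, identical to beam_a.
- hull: Loose flat toy-boat hull, light wood, 130 mm long, 46 mm wide, 22 mm thick, 80 g, lying flat: one end (bow) half round, the other (stern) square, sides straight and parallel up to the bow. Origin at mid length and width on the underside; x along its length to the bow (tip at x = +65 mm, stern at -65 mm), z up. At the start the bow points roughly away from the robot.
- dish: The fixed round shallow wooden dish for wheels: outer diameter 160 mm at the rim, inner diameter about 142 mm at the floor, 22 mm high, wall 5 mm; inner floor 6 mm above the bench. Room for both wheels side by side. Origin at its centre, at bench level.
- tray: The fixed rectangular open wooden tray for axle beams: outer 130 mm (its x) by 150 mm (its y), 25 mm high, wall 5 mm; inner floor 5 mm above the bench. Room for both beams side by side. Origin at its centre, at bench level; x points roughly away from the robot.
- rack: Fixed low hull rack: roof board 70 mm (x) by 100 mm (y), underside 32 mm and top 44 mm above the bench, on two side cheeks 80 mm apart; no floor, a hull lies on the bench. Origin at bench level under mid roof; x points inwards, away from the robot: entrance edge at x = -35 mm, near face of the 12 mm high stop bar at x = +35 mm. A hull at the stop sticks out 60 mm at the stern.
- glue: Bystander: white glue bottle, 52 mm diameter, 130 mm tall, standing near the right edge of the work. Origin at the centre of its base.
- mallet: Bystander: wooden mallet lying near the left edge of the work, about 240 mm long, 90 mm across its head, 52 mm high. Origin about mid-length at bench level.

How it is judged (in metres and radians):
At the end, for the whole second after the job is handed in: Wheels flat (7 deg) on the dish floor, beams flat on the tray floor, none stacked; hull flat under the rack roof, bow inwards within 15 mm of the stop, within 20 mm and 14 deg of the rack's middle line; all released, at rest. Glue and mallet upright as left, moved under 40 mm (horizontal distance between each of wheel_a, wheel_b and dish below 0.06 m and z of wheel_a in the frame of dish between 0.002 and 0.03 m and ((angle between wheel_a's own z axis and vertical below 0.12 rad and z of wheel_a in the frame of dish below 0.012 m) or angle between wheel_a's own z axis and vertical above 3.02 rad) and x of beam_a in the frame of tray between -0.058 and 0.058 m and y of beam_a in the frame of tray between -0.068 and 0.068 m and z of beam_a in the frame of tray between 0.008 and 0.019 m and angle between beam_a's own x axis and vertical between 1.45 and 1.69 rad and z of wheel_b in the frame of dish between 0.002 and 0.03 m and ((angle between wheel_b's own z axis and vertical below 0.12 rad and z of wheel_b in the frame of dish below 0.012 m) or angle between wheel_b's own z axis and vertical above 3.02 rad) and x of beam_b in the frame of tray between -0.058 and 0.058 m and y of beam_b in the frame of tray between -0.068 and 0.068 m and z of beam_b in the frame of tray between 0.008 and 0.019 m and angle between beam_b's own x axis and vertical between 1.45 and 1.69 rad and x of hull in the frame of rack between -0.045 and -0.02 m and y of hull in the frame of rack between -0.02 and 0.02 m and z of hull in the frame of rack between -0.006 and 0.028 m and x of rack in the frame of hull above 0.01 m and angle between the x axis of hull and the x axis of rack, either way round below 0.25 rad and angle between the z axis of hull and the z axis of rack, either way round below 0.1 rad and linear speed of each of wheel_a, wheel_b, beam_a, beam_b, hull below 0.02 m/s); the robot touches nothing.
It fails at once if the glue is shifted more than 40 mm or toppled (distance of glue from where it was at the start of the episode above 0.04 m or angle between glue's own z axis and vertical above 0.5 rad).
It fails at once if the mallet is shifted more than 40 mm or toppled (distance of mallet from where it was at the start of the episode above 0.04 m or angle between mallet's own z axis and vertical above 0.5 rad).
It also fails if it takes over 109 s, if anything falls off the work surface, if the arm or the gripper's body presses on something with over 40 N, if the wrist force passes 120 N, or if a joint passes its speed limit or range.

## Working session

There is one attempt and no reset: what is moved stays moved. The work goes in short steps, Python scripts to look and compute and a tool call to move; the robot and the scene stay as the last step left them, time stands still between calls to the robot, and variables do not carry over. Pictures are saved under pics/ and viewed, at most 14 in all, crops included, and the job is handed in when it is done.

Besides the shell and the picture viewer there is one more tool, called after "Emit:" by a JSON object that holds its "fn" and its "kwargs", one argument or row to a line. servo_tool: Moves the arm, as the interface text tells. Its arguments: {"type":"object","properties":{"deltas":{"type":"array","items":{"type":"object","properties":{"x":{"type":"number"},"y":{"type":"number"},"z":{"type":"number"},"rx":{"type":"number"},"ry":{"type":"number"},"rz":{"type":"number"},"gripper":{"type":"number"}}}},"newtons":{"type":"number"}},"required":["deltas"]}

```bash
mkdir -p pics; ls
python3 - <<'E'
from rig import r
import cv2,json
for c in ("top","scene"):
    cv2.imwrite(f"pics/{c}0.png",r.grab_frame(c))
    p=r.camera_params(c);print(c,p)
for n in ["wheel_a","beam_a","hull","dish","tray","rack","glue","mallet"]:
    print(n,[(d["box"],round(d["conf"],2)) for d in r.recognise(n,"top")][:4])
s=r.sense();print(s)
E
```

```text
pics
top {'mtx': array([[362.06405003,   0.        , 260.33043374],
       [  0.        , 362.06405003, 191.81601325],
       [  0.        ,   0.        ,   1.        ]]), 'eye': array([ 355.86216061,   29.31692875, 1207.92637102]), 'orientation': array([-3.01472107, -0.02845344, -1.54888863])}
scene {'mtx': array([[424.48816474,   0.        , 247.72629112],
       [  0.        , 424.48816474, 199.24751564],
       [  0.        ,   0.        ,   1.        ]]), 'eye': array([1312.73824211,  433.84586298, 1217.95648993]), 'orientation': array([-2.46844981e+00,  2.25383689e-03,  2.04830631e+00])}
wheel_a [([251.4, 195.3, 13.5, 16.8], 0.64), ([356.8, 232.1, 8.9, 12.7], 0.57)]
beam_a [([152.5, 224.1, 20.3, 26.3], 0.53), ([207.6, 197.7, 9.7, 25.6], 0.45)]
hull []
dish [([315.9, 145.9, 45.5, 45.1], 0.56)]
tray [([158.4, 142.7, 47.0, 48.6], 0.91), ([240.2, 139.7, 33.0, 21.7], 0.73)]
rack [([239.2, 136.5, 31.8, 25.9], 0.86)]
glue []
mallet [([65.4, 133.3, 56.6, 74.9], 0.87), ([253.8, 195.7, 11.2, 13.3], 0.41)]
{'clock': 0.5, 'qpos': array([-1.25641894e+00,  3.53049372e-01,  1.63347803e+00, -6.90874432e-05,
        1.15518254e+00, -2.39310584e-03]), 'qvel': array([ 0.00011623, -0.00283399, -0.00127483, -0.00148739, -0.00126903,
       -0.00059974]), 'joint_efforts': array([-1.80520678e-03, -6.04704094e+01, -3.42180097e+01,  4.20374818e-05,
        2.22106835e-03, -3.14031024e-05]), 'eef_pos': array([ 194.655148  , -593.86749301,  203.41666963]), 'tcp_rot': array([-3.14147521e+00,  6.29218002e-05,  3.16798396e-01]), 'contact_force': array([-0.97796607, -0.04435419, -0.0990381 ]), 'wrist_torque': array([-0.01910805,  0.01987371, -0.01656764]), 'grasp_force': 0.0, 'opening': 0.9970409899017536}
```

Run:
```python
import cv2
im=cv2.imread("pics/top0.png")[120:270,50:450]
cv2.imwrite("pics/top0c.png",cv2.resize(im[:, :],(800,300),interpolation=cv2.INTER_CUBIC))
im=cv2.imread("pics/top0.png")[125:275,145:385]
cv2.imwrite("pics/top0d.png",cv2.resize(im,None,fx=3.333,fy=3.333,interpolation=cv2.INTER_CUBIC))
```

```text
(no output)
```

View pics/top0.png

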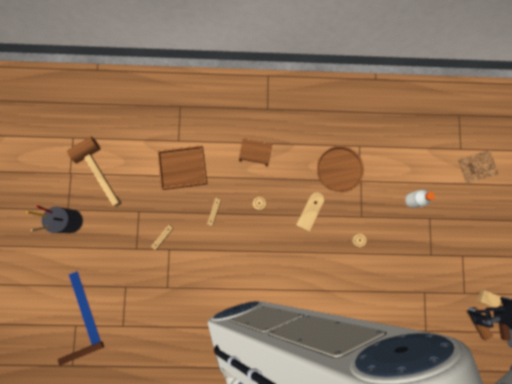

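View pics/top0d.png

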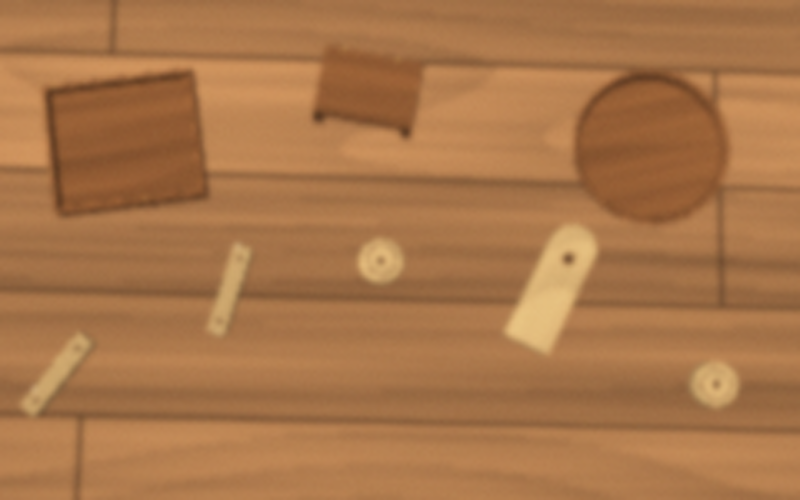

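```bash
cat > h.py <<'E'
import numpy as np,cv2
from rig import r
from scipy.spatial.transform import Rotation as R
def proj(p,uv,z):
    d=np.linalg.inv(p["mtx"])@np.r_[uv,1]
    d=R.from_euler("xyz",p["orientation"]).apply(d)
    return (p["eye"]+d*(z-p["eye"][2])/d[2])[:2]
def topix(p,X):
    v=R.from_euler("xyz",p["orientation"]).inv().apply(np.asarray(X,float)-p["eye"])
    u=p["mtx"]@v; return u[:2]/u[2]
E
python3 - <<'E'
from h import *
p=r.camera_params("top")
# check convention
print("check robot tool px",topix(p,[194,-594,203]))
c=lambda u,v:(145+(u+.5)/3.333-.5,125+(v+.5)/3.333-.5)
P=dict(wL=(380,260,20),wR=(715,384,20),b1a=(241,246,18),b1b=(216,333,18),b2a=(84,338,18),b2b=(28,412,18),
bow=(578,225,22),st1=(504,333,22),st2=(549,353,22),dish=(651,147,22),t1=(46,90,25),t2=(192,70,25),t3=(207,195,25),t4=(60,214,25),
r1=(316,117,44),r2=(410,133,44),r3=(424,63,44),r4=(328,45,44))
for k,(u,v,z) in P.items(): print(k,proj(p,c(u,v),z).round(0))
im=cv2.imread("pics/top0.png"); hsv=cv2.cvtColor(im,cv2.COLOR_BGR2HSV)
for k in ("wL","st1"): 
  u=c(*P[k][:2]); print(im[int(u[1])-3,int(u[0])+3])
m=((im[...,0]>95)&(im[...,2]>190)&(im[...,1]>160)).astype("uint8")
m[:180]=0;m[260:]=0;m[:,:145]=0;m[:,380:]=0
n,l,s,ce=cv2.connectedComponentsWithStats(m)
for i in range(1,n):
  if s[i,4]>40:
    q=np.array([proj(p,(x,y),20) for y,x in zip(*np.where(l==i))],np.float32)
    (cx,cy),wh,a=cv2.minAreaRect(q); d=np.linalg.svd(q-q.mean(0),full_matrices=False)[2][0]
    print(s[i],q.mean(0).round(1),(cx,cy),wh,np.degrees(np.arctan2(d[1],d[0])).round(1))
E
```

```text
check robot tool px [476.0150025  302.58284194]
wL [472.   4.]
wR [ 358. -329.]
b1a [483. 141.]
b1b [396. 162.]
b2a [389. 291.]
b2b [316. 341.]
bow [ 512. -193.]
st1 [ 403. -120.]
st2 [ 384. -164.]
dish [ 593. -266.]
t1 [633. 340.]
t2 [658. 196.]
t3 [532. 176.]
t4 [509. 319.]
r1 [609.  70.]
r2 [596. -23.]
r3 [667. -35.]
r4 [682.  60.]
[110 166 207]
[116 175 218]
[297 193  27  37 491] [ 447.  -167.4] (450.180419921875, -169.01841735839844) (46.79716110229492, 126.98612976074219) 154.1
[253 198  12  11  90] [471.2   5.2] (470.0432434082031, 4.8717041015625) (34.990238189697266, 32.73773956298828) -81.1
[210 203   8  17  52] [442. 151.] (440.6742248535156, 151.4403533935547) (10.394658088684082, 53.72221374511719) 163.8
[155 230  13  14  56] [354.6 315.4] (354.2448425292969, 316.47271728515625) (13.06424617767334, 50.41240692138672) 143.7
[354 234  11  12  92] [ 359.1 -328.9] (358.95904541015625, -328.25006103515625) (33.073143005371094, 36.007545471191406) 152.7
```

Emit:
{"fn": "servo_tool", "kwargs": {
  "deltas": [
    {"x": 164,"y": 265,"z": -80,"gripper": 1},
    {"x": 164,"y": 265,"z": -80},
    {"x": 164,"y": 265,"z": -80},
    {"x": 164,"y": 265,"z": -80},
    {"x": 164,"y": 265,"z": -80},
    {"x": 164,"y": 265,"z": -80},
    {"x": 164,"y": 265,"z": -80},
    {"x": 164,"y": 265,"z": -80},
    {"x": 164,"y": 265,"z": -80}
  ],
  "newtons": 40
}}

```text
invalid input
```

```bash
cat >> h.py <<'E'
def look(fn,pts={}):
    p=r.camera_params("wrist"); im=r.grab_frame("wrist").copy()
    for k,X in pts.items():
        u=topix(p,X); print(k,u.round(0)); cv2.circle(im,tuple(int(t) for t in u),4,(0,0,255),1)
    cv2.imwrite(fn,im); return p,im
E
python3 - <<'E'
from h import *
p,im=look("pics/w1.png",{"wR":(359,-329,20),"dish":(593,-266,22)})
s=r.sense();print(s["eef_pos"],s["clock"],s["tcp_rot"])
E
```

```text
wR [  13. -123.]
dish [ -57. -622.]
[ 194.68105886 -593.89861631  203.49221765] 0.55 [3.14158014e+00 3.24974522e-05 3.16778961e-01]
```

View pics/w1.png

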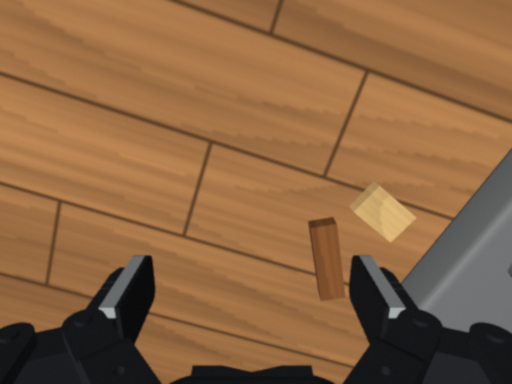

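The picture shows the arm still at its start pose: two unrelated blocks at about (325,258) and (383,212), with no wheel in view. The call was refused, so I'll try full rows.

Emit:
{"fn": "servo_tool", "kwargs": {
  "deltas": [
    {"x": 164,"y": 265,"z": -80,"rx": 0,"ry": 0,"rz": 0,"gripper": 1},
    {"x": 164,"y": 265,"z": -80,"rx": 0,"ry": 0,"rz": 0,"gripper": 1},
    {"x": 164,"y": 265,"z": -80,"rx": 0,"ry": 0,"rz": 0,"gripper": 1},
    {"x": 164,"y": 265,"z": -80,"rx": 0,"ry": 0,"rz": 0,"gripper": 1},
    {"x": 164,"y": 265,"z": -80,"rx": 0,"ry": 0,"rz": 0,"gripper": 1},
    {"x": 164,"y": 265,"z": -80,"rx": 0,"ry": 0,"rz": 0,"gripper": 1},
    {"x": 164,"y": 265,"z": -80,"rx": 0,"ry": 0,"rz": 0,"gripper": 1},
    {"x": 164,"y": 265,"z": -80,"rx": 0,"ry": 0,"rz": 0,"gripper": 1},
    {"x": 164,"y": 265,"z": -80,"rx": 0,"ry": 0,"rz": 0,"gripper": 1}
  ],
  "newtons": 40
}}

```text
clock: 1.45
eef_pos: [359.0, -329.1, 123.7]
tcp_rot: [3.141, 0.0, 0.318]
contact_force: [0.4, -0.4, 1.0]
opening: 0.998
grasp_force: 0.0
```

Run:
```python
from h import *
p,im=look("pics/w2.png",{"wR":(359,-329,20),"hull":(450,-167,22)})
```

```text
wR [253. 178.]
hull [74. -8.]
```

View pics/w2.png

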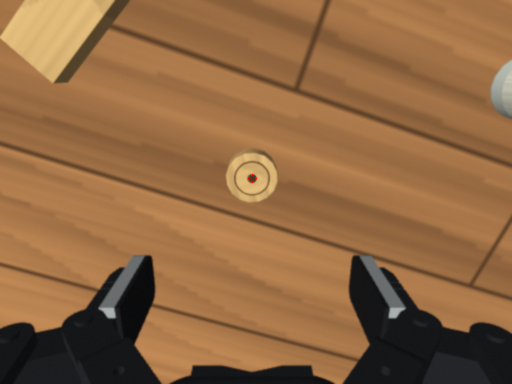

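The wheel is at (252,178), right on the predicted point, so the map is good. Next I grasp it.

Emit:
{"fn": "servo_tool", "kwargs": {
  "deltas": [
    {"x": 0,"y": 0,"z": -50,"rx": 0,"ry": 0,"rz": 0,"gripper": 1},
    {"x": 0,"y": 0,"z": -95,"rx": 0,"ry": 0,"rz": 0,"gripper": 1},
    {"x": 0,"y": 0,"z": -118,"rx": 0,"ry": 0,"rz": 0,"gripper": 1},
    {"x": 0,"y": 0,"z": -118,"rx": 0,"ry": 0,"rz": 0,"gripper": -1},
    {"x": 0,"y": 0,"z": -118,"rx": 0,"ry": 0,"rz": 0,"gripper": -1},
    {"x": 0,"y": 0,"z": -118,"rx": 0,"ry": 0,"rz": 0,"gripper": -1},
    {"x": 0,"y": 0,"z": -118,"rx": 0,"ry": 0,"rz": 0,"gripper": -1},
    {"x": 0,"y": 0,"z": -118,"rx": 0,"ry": 0,"rz": 0,"gripper": -1},
    {"x": 0,"y": 0,"z": -118,"rx": 0,"ry": 0,"rz": 0,"gripper": -1},
    {"x": 0,"y": 0,"z": -118,"rx": 0,"ry": 0,"rz": 0,"gripper": -1}
  ],
  "newtons": 40
}}

```text
clock: 2.5
eef_pos: [358.9, -329.0, 5.9]
tcp_rot: [3.141, -0.0, 0.317]
contact_force: [-0.0, 0.6, 0.8]
opening: 0.002
grasp_force: 0.0
```

Emit:
{"fn": "servo_tool", "kwargs": {
  "deltas": [
    {"x": 0,"y": 0,"z": 50,"rx": 0,"ry": 0,"rz": 0,"gripper": -1},
    {"x": 0,"y": 0,"z": 94,"rx": 0,"ry": 0,"rz": 0,"gripper": 1},
    {"x": 0,"y": 0,"z": 94,"rx": 0,"ry": 0,"rz": 0,"gripper": 1},
    {"x": 0,"y": 0,"z": 94,"rx": 0,"ry": 0,"rz": 0,"gripper": 1},
    {"x": 0,"y": 0,"z": 94,"rx": 0,"ry": 0,"rz": 0,"gripper": 1},
    {"x": 0,"y": 0,"z": 94,"rx": 0,"ry": 0,"rz": 0,"gripper": 1}
  ]
}}

```text
clock: 3.1
eef_pos: [357.9, -328.1, 98.3]
tcp_rot: [-3.14, 0.001, 0.317]
contact_force: [0.4, 0.2, 0.2]
opening: 0.848
grasp_force: 0.0
```

Run:
```python
from h import *
p,im=look("pics/w3.png",{"wR":(359,-329,20)})
```

```text
wR [255. 187.]
```

View pics/w3.png

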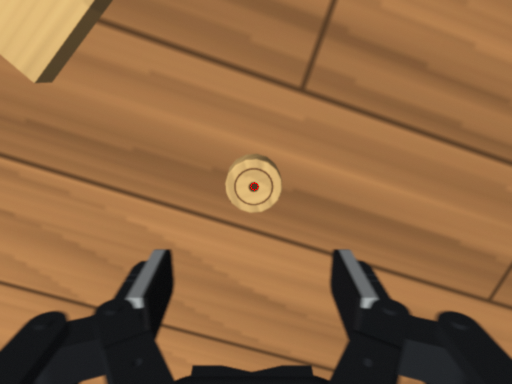

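The wheel has not moved; it is still at (254,187), and the fingertips are near (165,255) and (340,255). I'll check where the TCP projects.

Run:
```python
from h import *
p=r.camera_params("wrist");s=r.sense();e=s["eef_pos"];print(e,p)
for dz in (0,13,19,40): print(dz,topix(p,e+[0,0,dz]))
t=np.radians(108.15);
for k in (-42,42): print(topix(p,e+[k*np.cos(t),k*np.sin(t),13]))
print(r.camera_params("top")["eye"])
for a in (0,22): print(topix(p,[359+22*np.cos(t),-329+22*np.sin(t),20]),topix(p,[359-22*np.cos(t),-329-22*np.sin(t),20]))
```

```text
[ 358.00208605 -328.23806201   98.33209436] {'mtx': array([[341.52919022,   0.        , 251.6061388 ],
       [  0.        , 341.52919022, 189.34846444],
       [  0.        ,   0.        ,   1.        ]]), 'eye': array([ 435.99794931, -302.2185049 ,  267.73615721]), 'orientation': array([ 2.81668063,  0.0036061 , -1.25404958])}
0 [253.51169492 232.94128648]
13 [253.55448495 244.14332285]
19 [253.5763411  249.86506011]
40 [253.66598479 273.33295468]
[335.8417104 244.2809126]
[171.40292778 244.00595995]
[ 355.86216061   29.31692875 1207.92637102]
[225.8924217  186.91143126] [283.51652389 186.9747067 ]
[225.8924217  186.91143126] [283.51652389 186.9747067 ]
```

Emit:
{"fn": "servo_tool", "kwargs": {
  "deltas": [
    {"x": 0,"y": 0,"z": -48,"rx": 0,"ry": 0,"rz": 0,"gripper": 1},
    {"x": 0,"y": 0,"z": -90,"rx": 0,"ry": 0,"rz": 0,"gripper": 1},
    {"x": 0,"y": 0,"z": -98,"rx": 0,"ry": 0,"rz": 0,"gripper": 1},
    {"x": 0,"y": 0,"z": -98,"rx": 0,"ry": 0,"rz": 0,"gripper": 1},
    {"x": 0,"y": 0,"z": -98,"rx": 0,"ry": 0,"rz": 0,"gripper": -1},
    {"x": 0,"y": 0,"z": -98,"rx": 0,"ry": 0,"rz": 0,"gripper": -1}
  ]
}}

```text
clock: 3.75
eef_pos: [359.8, -329.9, 3.1]
tcp_rot: [3.139, -0.001, 0.317]
contact_force: [-0.3, 0.3, 1.0]
opening: 0.69
grasp_force: 0.0
```

Emit:
{"fn": "servo_tool", "kwargs": {
  "deltas": [
    {"x": 0,"y": 0,"z": 0,"rx": 0,"ry": 0,"rz": 0,"gripper": -1},
    {"x": 0,"y": 0,"z": 0,"rx": 0,"ry": 0,"rz": 0,"gripper": -1}
  ]
}}

```text
clock: 3.95
eef_pos: [359.3, -329.4, 2.5]
tcp_rot: [3.14, -0.001, 0.317]
contact_force: [-0.4, 0.6, -0.3]
opening: 0.331
grasp_force: 0.0
```

Run:
```python
from h import *
p,im=look("pics/w4.png")
```

```text
(no output)
```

View pics/w4.png

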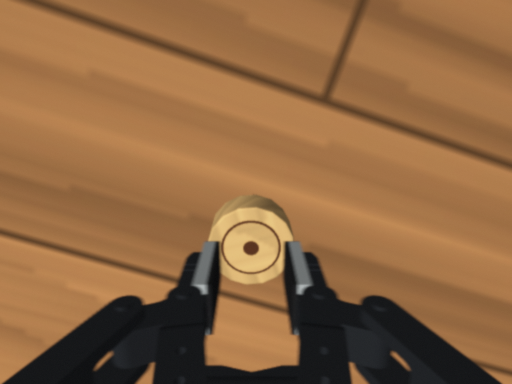

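The pads at (215,265) and (290,265) stand right beside the wheel at (251,248), so the position is right. I'll keep closing.

Emit:
{"fn": "servo_tool", "kwargs": {
  "deltas": [
    {"x": 0,"y": 0,"z": 0,"rx": 0,"ry": 0,"rz": 0,"gripper": -1}
  ]
}}

```text
clock: 4.1
eef_pos: [358.9, -329.1, 1.9]
tcp_rot: [3.141, -0.0, 0.317]
contact_force: [-0.5, 0.2, 0.3]
opening: 0.055
grasp_force: 0.0
```

Emit:
{"fn": "servo_tool", "kwargs": {
  "deltas": [
    {"x": 0,"y": 0,"z": 0,"rx": 0,"ry": 0,"rz": 0,"gripper": -1},
    {"x": 0,"y": 0,"z": 0,"rx": 0,"ry": 0,"rz": 0,"gripper": -1},
    {"x": 0,"y": 0,"z": 0,"rx": 0,"ry": 0,"rz": 0,"gripper": -1},
    {"x": 0,"y": 0,"z": 0,"rx": 0,"ry": 0,"rz": 0,"gripper": -1}
  ]
}}

```text
clock: 4.5
eef_pos: [358.7, -328.9, 1.4]
tcp_rot: [-3.141, 0.0, 0.317]
contact_force: [-0.0, 1.0, 0.3]
opening: 0.002
grasp_force: 0.0
```

Run:
```python
from h import *
p,im=look("pics/w5.png")
s=r.sense();print(s["opening"],s["grasp_force"],s["contact_force"])
```

```text
-0.0017667520401197022 0.0 [0.61220251 0.13860459 0.13836894]
```

View pics/w5.png

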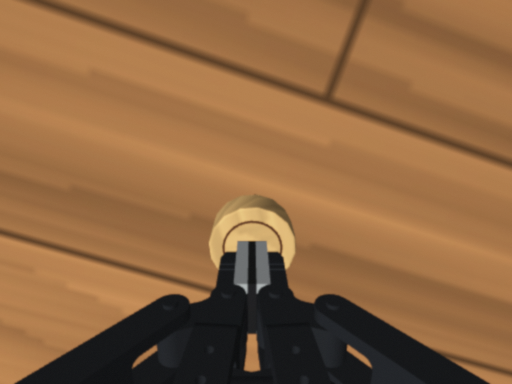

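The shut fingers at (252,240) pass over the top of the wheel (210–296 px wide), so the real tips are about 20 mm or more above the reported TCP. I'll estimate that offset from the image.

Run:
```python
from h import *
p=r.camera_params("wrist");s=r.sense();e=s["eef_pos"];print(e,p["eye"])
a=s["tcp_rot"][2];f=np.array([np.cos(a),np.sin(a),0])
for fw in (0,11):
  for dz in range(0,50,8): print(fw,dz,topix(p,e+fw*f+[0,0,dz]).round(0))
for t in (0,90,180,270):
  t=np.radians(t); print("wheel rim",topix(p,[359+22*np.cos(t+a),-329+22*np.sin(t+a),20]).round(0))
```

```text
[ 358.66291604 -328.86179044    1.41655729] [ 436.39455049 -302.60956896  170.92074423]
0 0 [253. 233.]
0 8 [254. 240.]
0 16 [254. 247.]
0 24 [254. 255.]
0 32 [254. 264.]
0 40 [254. 273.]
0 48 [254. 284.]
11 0 [254. 214.]
11 8 [254. 220.]
11 16 [254. 227.]
11 24 [254. 234.]
11 32 [254. 242.]
11 40 [254. 251.]
11 48 [254. 260.]
wheel rim [254. 208.]
wheel rim [210. 249.]
wheel rim [254. 287.]
wheel rim [299. 249.]
```

Emit:
{"fn": "servo_tool", "kwargs": {
  "deltas": [
    {"x": 0,"y": 0,"z": 10,"rx": 0,"ry": 0,"rz": 0,"gripper": 1},
    {"x": 0,"y": 0,"z": 10,"rx": 0,"ry": 0,"rz": 0,"gripper": 1},
    {"x": 0,"y": 0,"z": 10,"rx": 0,"ry": 0,"rz": 0,"gripper": 1},
    {"x": 0,"y": 0,"z": 10,"rx": 0,"ry": 0,"rz": 0,"gripper": 1},
    {"x": 0,"y": 0,"z": 0,"rx": 0,"ry": 0,"rz": 0,"gripper": 1},
    {"x": 0,"y": 0,"z": -8,"rx": 0,"ry": 0,"rz": 0,"gripper": 1},
    {"x": 0,"y": 0,"z": -16,"rx": 0,"ry": 0,"rz": 0,"gripper": 1},
    {"x": 0,"y": 0,"z": -16,"rx": 0,"ry": 0,"rz": 0,"gripper": 1}
  ]
}}

```text
clock: 5.35
eef_pos: [357.8, -328.1, -16.1]
tcp_rot: [-3.139, 0.001, 0.317]
contact_force: [0.6, 0.8, -0.3]
opening: 1.0
grasp_force: 0.0
```

Emit:
{"fn": "servo_tool", "kwargs": {
  "deltas": [
    {"x": 0,"y": 0,"z": 0,"rx": 0,"ry": 0,"rz": 0,"gripper": -1},
    {"x": 0,"y": 0,"z": 0,"rx": 0,"ry": 0,"rz": 0,"gripper": -1},
    {"x": 0,"y": 0,"z": 0,"rx": 0,"ry": 0,"rz": 0,"gripper": -1},
    {"x": 0,"y": 0,"z": 0,"rx": 0,"ry": 0,"rz": 0,"gripper": -1},
    {"x": 0,"y": 0,"z": 0,"rx": 0,"ry": 0,"rz": 0,"gripper": -1},
    {"x": 0,"y": 0,"z": 0,"rx": 0,"ry": 0,"rz": 0,"gripper": -1}
  ]
}}

```text
clock: 5.95
eef_pos: [358.9, -329.1, -13.8]
tcp_rot: [3.141, -0.0, 0.317]
contact_force: [-1.3, 1.5, 5.9]
opening: 0.485
grasp_force: 39.5
```

Emit:
{"fn": "servo_tool", "kwargs": {
  "deltas": [
    {"x": 0,"y": 0,"z": 25,"rx": 0,"ry": 0,"rz": 0,"gripper": -1},
    {"x": 0,"y": 0,"z": 60,"rx": 0,"ry": 0,"rz": 0,"gripper": -1},
    {"x": 45,"y": 12,"z": 60,"rx": 0,"ry": 0,"rz": 0,"gripper": -1},
    {"x": 90,"y": 25,"z": 60,"rx": 0,"ry": 0,"rz": 0,"gripper": -1},
    {"x": 135,"y": 37,"z": 60,"rx": 0,"ry": 0,"rz": 0,"gripper": -1},
    {"x": 180,"y": 50,"z": 60,"rx": 0,"ry": 0,"rz": 0,"gripper": -1},
    {"x": 225,"y": 62,"z": 60,"rx": 0,"ry": 0,"rz": 0,"gripper": -1},
    {"x": 262,"y": 72,"z": 60,"rx": 0,"ry": 0,"rz": 0,"gripper": -1},
    {"x": 262,"y": 72,"z": 60,"rx": 0,"ry": 0,"rz": 0,"gripper": -1},
    {"x": 262,"y": 72,"z": 60,"rx": 0,"ry": 0,"rz": 0,"gripper": -1}
  ]
}}

```text
clock: 6.95
eef_pos: [620.8, -256.3, 45.2]
tcp_rot: [-3.141, 0.0, 0.318]
contact_force: [0.2, 0.3, -0.6]
opening: 0.479
grasp_force: 40.5
```

Run:
```python
from h import *
p,im=look("pics/w6.png",{"dish":(593,-266,6)})
```

```text
dish [254. 247.]
```

View pics/w6.png

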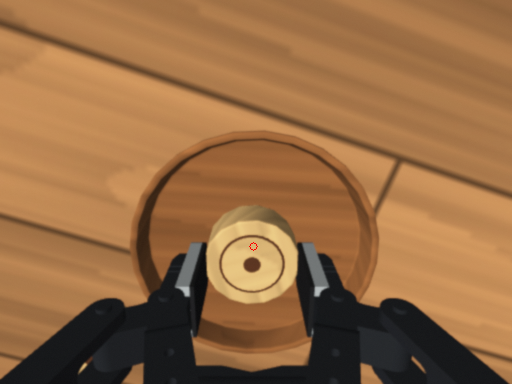

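The wheel is held flat at (252,265) inside the dish outline, whose centre is near (255,240). Next I lower it and release.

Emit:
{"fn": "servo_tool", "kwargs": {
  "deltas": [
    {"x": 0,"y": 0,"z": -30,"rx": 0,"ry": 0,"rz": 0,"gripper": -1},
    {"x": 0,"y": 0,"z": -48,"rx": 0,"ry": 0,"rz": 0,"gripper": -1},
    {"x": 0,"y": 0,"z": -53,"rx": 0,"ry": 0,"rz": 0,"gripper": -1},
    {"x": 0,"y": 0,"z": -53,"rx": 0,"ry": 0,"rz": 0,"gripper": -1},
    {"x": 0,"y": 0,"z": -53,"rx": 0,"ry": 0,"rz": 0,"gripper": 0.4},
    {"x": 0,"y": 0,"z": -53,"rx": 0,"ry": 0,"rz": 0,"gripper": 0.4},
    {"x": 0,"y": 0,"z": -53,"rx": 0,"ry": 0,"rz": 0,"gripper": 0.4},
    {"x": 0,"y": 0,"z": -30,"rx": 0,"ry": 0,"rz": 0,"gripper": 0.4},
    {"x": 0,"y": 0,"z": 10,"rx": 0,"ry": 0,"rz": 0,"gripper": 0.4},
    {"x": 0,"y": 0,"z": 40,"rx": 0,"ry": 0,"rz": 0,"gripper": 1}
  ]
}}

```text
clock: 8.0
eef_pos: [620.8, -257.0, 87.1]
tcp_rot: [3.141, -0.0, 0.317]
contact_force: [0.2, -0.8, 0.3]
opening: 0.849
grasp_force: 0.0
```

Emit:
{"fn": "servo_tool", "kwargs": {
  "deltas": [
    {"x": -150,"y": 262,"z": 0,"rx": 0,"ry": 0,"rz": 0,"gripper": 1},
    {"x": -150,"y": 262,"z": 0,"rx": 0,"ry": 0,"rz": 0,"gripper": 1},
    {"x": -150,"y": 262,"z": 0,"rx": 0,"ry": 0,"rz": 0,"gripper": 1},
    {"x": -150,"y": 262,"z": 0,"rx": 0,"ry": 0,"rz": 0,"gripper": 1},
    {"x": -150,"y": 262,"z": 0,"rx": 0,"ry": 0,"rz": 0,"gripper": 1},
    {"x": -150,"y": 262,"z": 0,"rx": 0,"ry": 0,"rz": 0,"gripper": 1},
    {"x": -150,"y": 262,"z": 0,"rx": 0,"ry": 0,"rz": 0,"gripper": 1},
    {"x": -150,"y": 262,"z": 0,"rx": 0,"ry": 0,"rz": 0,"gripper": 1},
    {"x": -150,"y": 262,"z": -30,"rx": 0,"ry": 0,"rz": 0,"gripper": 1},
    {"x": -150,"y": 262,"z": -60,"rx": 0,"ry": 0,"rz": 0,"gripper": 1}
  ]
}}

```text
clock: 9.0
eef_pos: [473.3, 4.1, 25.8]
tcp_rot: [3.14, -0.004, 0.316]
contact_force: [-0.2, -0.5, -0.2]
opening: 1.001
grasp_force: 0.0
```

Emit:
{"fn": "servo_tool", "kwargs": {
  "deltas": [
    {"x": 0,"y": 0,"z": -30,"rx": 0,"ry": 0,"rz": 0,"gripper": 1},
    {"x": 0,"y": 0,"z": -40,"rx": 0,"ry": 0,"rz": 0,"gripper": 1},
    {"x": 0,"y": 0,"z": -40,"rx": 0,"ry": 0,"rz": 0,"gripper": -1},
    {"x": 0,"y": 0,"z": -40,"rx": 0,"ry": 0,"rz": 0,"gripper": -1},
    {"x": 0,"y": 0,"z": -40,"rx": 0,"ry": 0,"rz": 0,"gripper": -1},
    {"x": 0,"y": 0,"z": -40,"rx": 0,"ry": 0,"rz": 0,"gripper": -1},
    {"x": 0,"y": 0,"z": -40,"rx": 0,"ry": 0,"rz": 0,"gripper": -1},
    {"x": 0,"y": 0,"z": -40,"rx": 0,"ry": 0,"rz": 0,"gripper": -1},
    {"x": 0,"y": 0,"z": -10,"rx": 0,"ry": 0,"rz": 0,"gripper": -1},
    {"x": 0,"y": 0,"z": 30,"rx": 0,"ry": 0,"rz": 0,"gripper": -1}
  ]
}}

```text
clock: 10.0
eef_pos: [469.7, 5.1, 56.1]
tcp_rot: [-3.141, 0.002, 0.317]
contact_force: [1.0, 0.4, 0.4]
opening: 0.482
grasp_force: 40.4
```

Emit:
{"fn": "servo_tool", "kwargs": {
  "deltas": [
    {"x": 15,"y": -45,"z": 5,"rx": 0,"ry": 0,"rz": 0,"gripper": -1},
    {"x": 30,"y": -90,"z": 5,"rx": 0,"ry": 0,"rz": 0,"gripper": -1},
    {"x": 45,"y": -135,"z": 5,"rx": 0,"ry": 0,"rz": 0,"gripper": -1},
    {"x": 60,"y": -180,"z": 5,"rx": 0,"ry": 0,"rz": 0,"gripper": -1},
    {"x": 75,"y": -225,"z": 5,"rx": 0,"ry": 0,"rz": 0,"gripper": -1},
    {"x": 90,"y": -265,"z": 5,"rx": 0,"ry": 0,"rz": 0,"gripper": -1},
    {"x": 94,"y": -280,"z": 5,"rx": 0,"ry": 0,"rz": 0,"gripper": -1},
    {"x": 94,"y": -280,"z": 0,"rx": 0,"ry": 0,"rz": 0,"gripper": -1},
    {"x": 94,"y": -280,"z": -20,"rx": 0,"ry": 0,"rz": 0,"gripper": -1},
    {"x": 94,"y": -280,"z": -40,"rx": 0,"ry": 0,"rz": 0,"gripper": -1}
  ]
}}

```text
clock: 11.0
eef_pos: [564.5, -273.6, 15.7]
tcp_rot: [3.141, -0.001, 0.317]
contact_force: [0.3, -0.2, -0.5]
opening: 0.477
grasp_force: 40.5
```

Emit:
{"fn": "servo_tool", "kwargs": {
  "deltas": [
    {"x": 0,"y": 0,"z": -15,"rx": 0,"ry": 0,"rz": 0,"gripper": -1},
    {"x": 0,"y": 0,"z": -22,"rx": 0,"ry": 0,"rz": 0,"gripper": -1},
    {"x": 0,"y": 0,"z": -22,"rx": 0,"ry": 0,"rz": 0,"gripper": -1},
    {"x": 0,"y": 0,"z": -22,"rx": 0,"ry": 0,"rz": 0,"gripper": 0.4},
    {"x": 0,"y": 0,"z": -22,"rx": 0,"ry": 0,"rz": 0,"gripper": 0.4},
    {"x": 0,"y": 0,"z": -22,"rx": 0,"ry": 0,"rz": 0,"gripper": 0.4},
    {"x": 0,"y": 0,"z": 0,"rx": 0,"ry": 0,"rz": 0,"gripper": 0.4},
    {"x": 0,"y": 0,"z": 40,"rx": 0,"ry": 0,"rz": 0,"gripper": 0.4},
    {"x": 0,"y": 0,"z": 70,"rx": 0,"ry": 0,"rz": 0,"gripper": 1},
    {"x": 0,"y": 0,"z": 70,"rx": 0,"ry": 0,"rz": 0,"gripper": 1}
  ]
}}

```text
clock: 12.0
eef_pos: [567.7, -276.5, 90.5]
tcp_rot: [3.136, -0.006, 0.317]
contact_force: [-0.3, -0.3, 0.6]
opening: 0.993
grasp_force: 0.0
```

Run:
```python
from h import *
p,im=look("pics/w7.png",{"dish":(593,-266,6),"stern":(450-59*np.cos(.43),-167+59*np.sin(.43),22)})
```

```text
dish [250. 152.]
stern [ 39. 328.]
```

View pics/w7.png

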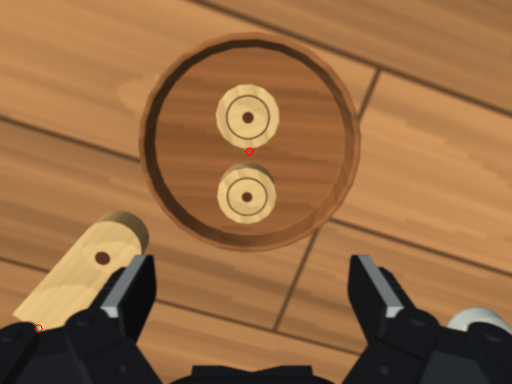

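Both wheels lie flat and side by side in the dish, at (248,117) and (247,196). The hull is at lower left, with its hole at (102,258). Next is the hull.

Emit:
{"fn": "servo_tool", "kwargs": {
  "deltas": [
    {"x": -156,"y": 127,"z": 25,"rx": 0,"ry": 0,"rz": -0.744,"gripper": 1},
    {"x": -156,"y": 127,"z": 25,"rx": 0,"ry": 0,"rz": -0.744,"gripper": 1},
    {"x": -156,"y": 127,"z": 25,"rx": 0,"ry": 0,"rz": -0.744,"gripper": 1},
    {"x": -156,"y": 127,"z": 25,"rx": 0,"ry": 0,"rz": -0.744,"gripper": 1},
    {"x": -156,"y": 127,"z": 25,"rx": 0,"ry": 0,"rz": -0.744,"gripper": 1},
    {"x": -156,"y": 127,"z": 25,"rx": 0,"ry": 0,"rz": -0.744,"gripper": 1},
    {"x": -156,"y": 127,"z": 25,"rx": 0,"ry": 0,"rz": -0.744,"gripper": 1},
    {"x": -156,"y": 127,"z": 25,"rx": 0,"ry": 0,"rz": -0.744,"gripper": 1}
  ]
}}

```text
clock: 12.85
eef_pos: [409.5, -148.5, 110.2]
tcp_rot: [3.142, -0.0, -0.424]
contact_force: [-0.2, 0.2, -0.3]
opening: 0.998
grasp_force: 0.0
```

Run:
```python
from h import *
s=r.sense();print(s["eef_pos"],s["tcp_rot"])
h=np.radians(-24.5);d=np.array([np.cos(h),np.sin(h)]);n=np.array([-d[1],d[0]]);c=np.array([450,-167])
P={k:np.r_[c+a*d+b*n,22] for k,a,b in [("tip",65,0),("s1",-65,23),("s2",-65,-23),("b1",42,23),("b2",42,-23)]}
look("pics/w8.png",P)
```

```text
[ 409.50841734 -148.46381222  110.21764234] [ 3.14154929e+00 -1.51484098e-04 -4.24230871e-01]
tip [254.  31.]
s1 [224. 207.]
s2 [281. 207.]
b1 [221.  67.]
b2 [286.  67.]
```

View pics/w8.png

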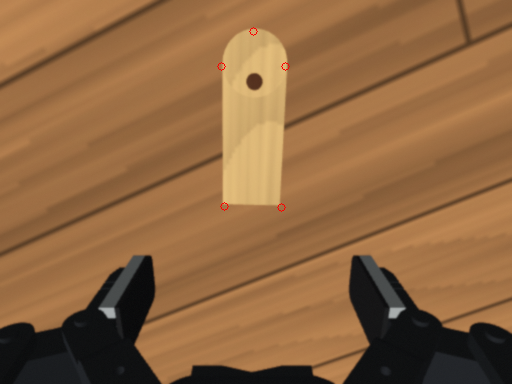

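The hull outline matches the prediction to within about 1 mm: stern corners at (224,206) and (281,206), bow tip at (254,30). Next I grasp it near the stern.

Emit:
{"fn": "servo_tool", "kwargs": {
  "deltas": [
    {"x": 0,"y": 0,"z": -45,"rx": 0,"ry": 0,"rz": 0,"gripper": 1},
    {"x": 0,"y": 0,"z": -85,"rx": 0,"ry": 0,"rz": 0,"gripper": 1},
    {"x": 0,"y": 0,"z": -115,"rx": 0,"ry": 0,"rz": 0,"gripper": 1},
    {"x": 0,"y": 0,"z": -125,"rx": 0,"ry": 0,"rz": 0,"gripper": 1},
    {"x": 0,"y": 0,"z": -125,"rx": 0,"ry": 0,"rz": 0,"gripper": -1},
    {"x": 0,"y": 0,"z": -125,"rx": 0,"ry": 0,"rz": 0,"gripper": -1},
    {"x": 0,"y": 0,"z": -125,"rx": 0,"ry": 0,"rz": 0,"gripper": -1},
    {"x": 0,"y": 0,"z": -125,"rx": 0,"ry": 0,"rz": 0,"gripper": -1},
    {"x": 0,"y": 0,"z": -125,"rx": 0,"ry": 0,"rz": 0,"gripper": -1},
    {"x": 0,"y": 0,"z": -125,"rx": 0,"ry": 0,"rz": 0,"gripper": -1}
  ],
  "newtons": 70
}}

```text
clock: 13.9
eef_pos: [410.0, -148.4, -12.8]
tcp_rot: [-3.141, -0.003, -0.427]
contact_force: [-1.8, 0.3, 7.1]
opening: 0.51
grasp_force: 69.9
```

Emit:
{"fn": "servo_tool", "kwargs": {
  "deltas": [
    {"x": 0,"y": 0,"z": 20,"rx": 0,"ry": 0,"rz": 0,"gripper": -1},
    {"x": 5,"y": 20,"z": 40,"rx": 0,"ry": 0,"rz": 0.05,"gripper": -1},
    {"x": 15,"y": 55,"z": 40,"rx": 0,"ry": 0,"rz": 0.1,"gripper": -1},
    {"x": 25,"y": 90,"z": 40,"rx": 0,"ry": 0,"rz": 0.15,"gripper": -1},
    {"x": 35,"y": 125,"z": 40,"rx": 0,"ry": 0,"rz": 0.2,"gripper": -1},
    {"x": 45,"y": 160,"z": 40,"rx": 0,"ry": 0,"rz": 0.25,"gripper": -1},
    {"x": 55,"y": 193,"z": 40,"rx": 0,"ry": 0,"rz": 0.272,"gripper": -1},
    {"x": 55,"y": 193,"z": 40,"rx": 0,"ry": 0,"rz": 0.272,"gripper": -1},
    {"x": 55,"y": 193,"z": 40,"rx": 0,"ry": 0,"rz": 0.272,"gripper": -1}
  ]
}}

```text
clock: 14.8
eef_pos: [464.3, 45.8, 26.5]
tcp_rot: [-3.141, -0.002, -0.153]
contact_force: [-1.0, 0.4, -1.5]
opening: 0.508
grasp_force: 71.7
```

Run:
```python
from h import *
s=r.sense();print(s["eef_pos"],s["tcp_rot"])
h=np.radians(-8.7);d=np.array([np.cos(h),np.sin(h)]);n=np.array([-d[1],d[0]]);c=np.array([638,18])
P={k:np.r_[c+a*d+b*n,44] for k,a,b in [("1",-35,50),("2",-35,-50),("3",35,50),("4",35,-50)]}
look("pics/w9.png",P)
```

```text
[464.27667751  45.75003903  26.52906995] [-3.14128333e+00 -1.67392376e-03 -1.53137740e-01]
1 [121. -95.]
2 [393. -96.]
3 [  92. -376.]
4 [ 423. -377.]
```

View pics/w9.png

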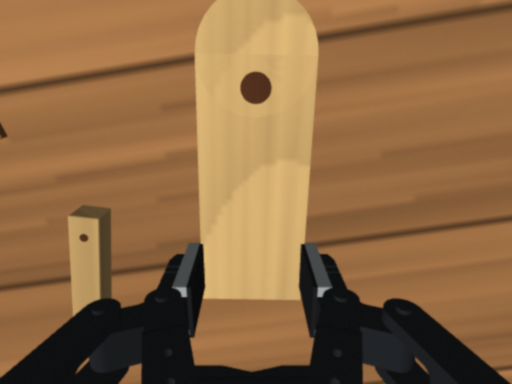

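The hull is held straight, with its hole at (256,88) and its stern at row 298. Next I lower it and slide it in.

Emit:
{"fn": "servo_tool", "kwargs": {
  "deltas": [
    {"x": 0,"y": 0,"z": -25,"rx": 0,"ry": 0,"rz": 0,"gripper": -1},
    {"x": 0,"y": 0,"z": -36,"rx": 0,"ry": 0,"rz": 0,"gripper": -1},
    {"x": 0,"y": 0,"z": -37,"rx": 0,"ry": 0,"rz": 0,"gripper": -1},
    {"x": 15,"y": -2,"z": -37,"rx": 0,"ry": 0,"rz": 0,"gripper": -1},
    {"x": 30,"y": -5,"z": -37,"rx": 0,"ry": 0,"rz": 0,"gripper": -1},
    {"x": 45,"y": -7,"z": -37,"rx": 0,"ry": 0,"rz": 0,"gripper": -1},
    {"x": 60,"y": -9,"z": -37,"rx": 0,"ry": 0,"rz": 0,"gripper": -1},
    {"x": 75,"y": -11,"z": -37,"rx": 0,"ry": 0,"rz": 0,"gripper": -1},
    {"x": 85,"y": -13,"z": -37,"rx": 0,"ry": 0,"rz": 0,"gripper": -1},
    {"x": 85,"y": -13,"z": -37,"rx": 0,"ry": 0,"rz": 0,"gripper": -1}
  ]
}}

```text
clock: 15.85
eef_pos: [550.1, 31.5, -11.0]
tcp_rot: [-3.141, -0.001, -0.156]
contact_force: [-0.9, -0.6, -0.5]
opening: 0.507
grasp_force: 71.7
```

Run:
```python
from h import *
look("pics/w10.png")
```

```text
(no output)
```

View pics/w10.png

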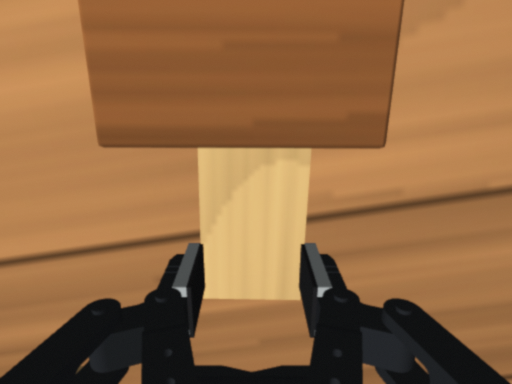

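The hull is under the roof and aligned. The roof corners at (99,146) and (385,146) put the rack centre at column 242 and the hull at 254, about 4 mm off, which I'll correct while feeling for the stop.

Emit:
{"fn": "servo_tool", "kwargs": {
  "deltas": [
    {"x": 4,"y": 2,"z": 0,"rx": 0,"ry": 0,"rz": 0,"gripper": -1},
    {"x": 8,"y": 2,"z": -1,"rx": 0,"ry": 0,"rz": 0,"gripper": -1},
    {"x": 11,"y": 1,"z": -2,"rx": 0,"ry": 0,"rz": 0,"gripper": -1},
    {"x": 11,"y": 1,"z": -2,"rx": 0,"ry": 0,"rz": 0,"gripper": -1}
  ]
}}

```text
clock: 16.3
eef_pos: [558.0, 33.8, -12.8]
tcp_rot: [-3.141, 0.004, -0.155]
contact_force: [-8.8, 4.4, 18.5]
opening: 0.5
grasp_force: 73.8
```

Emit:
{"fn": "servo_tool", "kwargs": {
  "deltas": [
    {"x": 2,"y": 0,"z": 0,"rx": 0,"ry": 0,"rz": 0,"gripper": -1},
    {"x": 3,"y": 0,"z": 0,"rx": 0,"ry": 0,"rz": 0,"gripper": -1},
    {"x": 3,"y": 0,"z": 0,"rx": 0,"ry": 0,"rz": 0,"gripper": -1}
  ]
}}

```text
clock: 16.6
eef_pos: [560.5, 33.5, -12.8]
tcp_rot: [3.141, 0.004, -0.155]
contact_force: [-10.3, 1.6, 18.5]
opening: 0.504
grasp_force: 73.9
```

Emit:
{"fn": "servo_tool", "kwargs": {
  "deltas": [
    {"x": 0,"y": 0,"z": 1.5,"rx": 0,"ry": 0,"rz": 0,"gripper": -1},
    {"x": 2,"y": 0,"z": 1.5,"rx": 0,"ry": 0,"rz": 0,"gripper": -1},
    {"x": 2,"y": 0,"z": 1.5,"rx": 0,"ry": 0,"rz": 0,"gripper": -1}
  ]
}}

```text
clock: 16.9
eef_pos: [565.3, 33.2, -12.0]
tcp_rot: [-3.141, -0.001, -0.155]
contact_force: [0.1, -0.2, 0.2]
opening: 0.503
grasp_force: 71.7
```

Emit:
{"fn": "servo_tool", "kwargs": {
  "deltas": [
    {"x": 1,"y": 0,"z": 0,"rx": 0,"ry": 0,"rz": 0,"gripper": -1},
    {"x": 2,"y": 0,"z": 0,"rx": 0,"ry": 0,"rz": 0,"gripper": -1},
    {"x": 3,"y": 0,"z": 0,"rx": 0,"ry": 0,"rz": 0,"gripper": -1},
    {"x": 3,"y": 0,"z": 0,"rx": 0,"ry": 0,"rz": 0,"gripper": -1}
  ]
}}

```text
clock: 17.3
eef_pos: [566.4, 33.1, -12.5]
tcp_rot: [3.141, 0.003, -0.155]
contact_force: [-5.9, 0.5, 0.8]
opening: 0.505
grasp_force: 71.8
```

Emit:
{"fn": "servo_tool", "kwargs": {
  "deltas": [
    {"x": -2,"y": 0,"z": -1,"rx": 0,"ry": 0,"rz": 0,"gripper": -1},
    {"x": -2,"y": 0,"z": -1,"rx": 0,"ry": 0,"rz": 0,"gripper": 1},
    {"x": -2,"y": 0,"z": -1,"rx": 0,"ry": 0,"rz": 0,"gripper": 1},
    {"x": -2,"y": 0,"z": -1,"rx": 0,"ry": 0,"rz": 0,"gripper": 1},
    {"x": -2,"y": 0,"z": -1,"rx": 0,"ry": 0,"rz": 0,"gripper": 1},
    {"x": -2,"y": 0,"z": -1,"rx": 0,"ry": 0,"rz": 0,"gripper": 1},
    {"x": -2,"y": 0,"z": 35,"rx": 0,"ry": 0,"rz": 0,"gripper": 1},
    {"x": -2,"y": 0,"z": 80,"rx": 0,"ry": 0,"rz": 0,"gripper": 1},
    {"x": -2,"y": 0,"z": 80,"rx": 0,"ry": 0,"rz": 0,"gripper": 1}
  ]
}}

```text
clock: 18.2
eef_pos: [569.6, 33.3, 73.1]
tcp_rot: [-3.14, -0.008, -0.155]
contact_force: [0.4, -0.4, -0.2]
opening: 1.002
grasp_force: 0.0
```

Run:
```python
from h import *
s=r.sense();print(s["eef_pos"],s["tcp_rot"])
h=np.radians(-8.7);d=np.array([np.cos(h),np.sin(h)]);n=np.array([-d[1],d[0]]);c=np.array([638,18])
P={k:np.r_[c+a*d+b*n,z] for k,a,b,z in [("1",-35,50,44),("2",-35,-50,44),("3",35,50,44),("4",35,-50,44),("s1",-95,23,22),("s2",-95,-23,22)]}
look("pics/w11.png",P)
```

```text
[569.6233713   33.30463302  73.12933471] [-3.13980706 -0.00835806 -0.15521858]
1 [177. 158.]
2 [345. 157.]
3 [168.  29.]
4 [356.  28.]
s1 [228. 233.]
s2 [292. 233.]
```

View pics/w11.png

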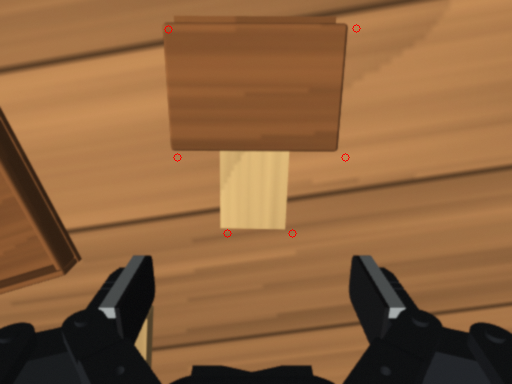

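The hull lies under the roof, centred on it (hull column 254, roof 255). Its stern is at row 229, consistent with the bow at the stop. Now the beams.

Emit:
{"fn": "servo_tool", "kwargs": {
  "deltas": [
    {"x": -126,"y": 118,"z": 0,"rx": 0,"ry": 0,"rz": -0.098,"gripper": 1},
    {"x": -126,"y": 118,"z": 0,"rx": 0,"ry": 0,"rz": -0.098,"gripper": 1},
    {"x": -126,"y": 118,"z": 0,"rx": 0,"ry": 0,"rz": -0.098,"gripper": 1},
    {"x": -126,"y": 118,"z": 0,"rx": 0,"ry": 0,"rz": -0.098,"gripper": 1},
    {"x": -126,"y": 118,"z": 0,"rx": 0,"ry": 0,"rz": -0.098,"gripper": 1},
    {"x": -126,"y": 118,"z": 0,"rx": 0,"ry": 0,"rz": -0.098,"gripper": 1},
    {"x": -126,"y": 118,"z": -40,"rx": 0,"ry": 0,"rz": -0.098,"gripper": 1},
    {"x": -126,"y": 118,"z": -70,"rx": 0,"ry": 0,"rz": -0.098,"gripper": 1},
    {"x": -126,"y": 118,"z": -84,"rx": 0,"ry": 0,"rz": -0.098,"gripper": 1},
    {"x": -126,"y": 118,"z": -84,"rx": 0,"ry": 0,"rz": -0.098,"gripper": 1}
  ],
  "newtons": 50
}}

```text
clock: 19.25
eef_pos: [439.0, 149.8, -18.2]
tcp_rot: [3.139, 0.003, -0.254]
contact_force: [-0.3, 0.3, 0.7]
opening: 1.002
grasp_force: 0.0
```

Emit:
{"fn": "servo_tool", "kwargs": {
  "deltas": [
    {"x": 0,"y": 0,"z": 0,"rx": 0,"ry": 0,"rz": 0,"gripper": -1},
    {"x": 0,"y": 0,"z": 0,"rx": 0,"ry": 0,"rz": 0,"gripper": -1},
    {"x": 0,"y": 0,"z": 0,"rx": 0,"ry": 0,"rz": 0,"gripper": -1},
    {"x": 0,"y": 0,"z": 0,"rx": 0,"ry": 0,"rz": 0,"gripper": -1},
    {"x": 0,"y": 0,"z": 0,"rx": 0,"ry": 0,"rz": 0,"gripper": -1},
    {"x": 0,"y": 0,"z": 0,"rx": 0,"ry": 0,"rz": 0,"gripper": -1},
    {"x": 0,"y": 0,"z": 0,"rx": 0,"ry": 0,"rz": 0,"gripper": -1}
  ]
}}

```text
clock: 19.95
eef_pos: [440.2, 151.3, -15.2]
tcp_rot: [-3.141, -0.001, -0.253]
contact_force: [-1.5, -1.6, 8.6]
opening: 0.188
grasp_force: 48.7
```

Emit:
{"fn": "servo_tool", "kwargs": {
  "deltas": [
    {"x": 0,"y": 0,"z": 30,"rx": 0,"ry": 0,"rz": 0,"gripper": -1},
    {"x": 0,"y": 0,"z": 65,"rx": 0,"ry": 0,"rz": 0.1,"gripper": -1},
    {"x": 38,"y": 20,"z": 65,"rx": 0,"ry": 0,"rz": 0.2,"gripper": -1},
    {"x": 76,"y": 40,"z": 65,"rx": 0,"ry": 0,"rz": 0.3,"gripper": -1},
    {"x": 114,"y": 60,"z": 65,"rx": 0,"ry": 0,"rz": 0.4,"gripper": -1},
    {"x": 148,"y": 81,"z": 65,"rx": 0,"ry": 0,"rz": 0.419,"gripper": -1},
    {"x": 148,"y": 81,"z": 65,"rx": 0,"ry": 0,"rz": 0.419,"gripper": -1},
    {"x": 148,"y": 81,"z": 45,"rx": 0,"ry": 0,"rz": 0.419,"gripper": -1},
    {"x": 148,"y": 81,"z": 20,"rx": 0,"ry": 0,"rz": 0.419,"gripper": -1},
    {"x": 148,"y": 81,"z": 10,"rx": 0,"ry": 0,"rz": 0.419,"gripper": -1}
  ]
}}

```text
clock: 20.95
eef_pos: [585.8, 231.4, -7.9]
tcp_rot: [3.141, 0.003, 0.166]
contact_force: [-0.6, -0.6, -0.1]
opening: 0.187
grasp_force: 49.4
```

Emit:
{"fn": "servo_tool", "kwargs": {
  "deltas": [
    {"x": 0,"y": 0,"z": -3,"rx": 0,"ry": 0,"rz": 0,"gripper": -1},
    {"x": 0,"y": 0,"z": -3,"rx": 0,"ry": 0,"rz": 0,"gripper": -1},
    {"x": 0,"y": 0,"z": -3,"rx": 0,"ry": 0,"rz": 0,"gripper": -0.1},
    {"x": 0,"y": 0,"z": -3,"rx": 0,"ry": 0,"rz": 0,"gripper": -0.1},
    {"x": 0,"y": 0,"z": -3,"rx": 0,"ry": 0,"rz": 0,"gripper": -0.1},
    {"x": 0,"y": 0,"z": 20,"rx": 0,"ry": 0,"rz": 0,"gripper": -0.1},
    {"x": 0,"y": 0,"z": 60,"rx": 0,"ry": 0,"rz": 0,"gripper": -0.1},
    {"x": 0,"y": 0,"z": 80,"rx": 0,"ry": 0,"rz": 0,"gripper": 1}
  ]
}}

```text
clock: 21.75
eef_pos: [589.1, 232.6, 77.1]
tcp_rot: [-3.141, -0.003, 0.166]
contact_force: [-0.2, 0.5, 0.6]
opening: 0.607
grasp_force: 0.0
```

Emit:
{"fn": "servo_tool", "kwargs": {
  "deltas": [
    {"x": -235,"y": 84,"z": 0,"rx": 0,"ry": 0,"rz": -0.777,"gripper": 1},
    {"x": -235,"y": 84,"z": 0,"rx": 0,"ry": 0,"rz": -0.777,"gripper": 1},
    {"x": -235,"y": 84,"z": 0,"rx": 0,"ry": 0,"rz": -0.777,"gripper": 1},
    {"x": -235,"y": 84,"z": 0,"rx": 0,"ry": 0,"rz": -0.777,"gripper": 1},
    {"x": -235,"y": 84,"z": 0,"rx": 0,"ry": 0,"rz": -0.777,"gripper": 1},
    {"x": -235,"y": 84,"z": 0,"rx": 0,"ry": 0,"rz": -0.777,"gripper": 1},
    {"x": -235,"y": 84,"z": 0,"rx": 0,"ry": 0,"rz": -0.777,"gripper": 1},
    {"x": -235,"y": 84,"z": -45,"rx": 0,"ry": 0,"rz": -0.777,"gripper": 1},
    {"x": -235,"y": 84,"z": -75,"rx": 0,"ry": 0,"rz": -0.777,"gripper": 1},
    {"x": -235,"y": 84,"z": -90,"rx": 0,"ry": 0,"rz": -0.777,"gripper": 1}
  ]
}}

```text
clock: 22.75
eef_pos: [353.0, 315.3, -17.9]
tcp_rot: [3.14, 0.0, -0.61]
contact_force: [0.3, 0.1, 0.8]
opening: 0.997
grasp_force: 0.0
```

Emit:
{"fn": "servo_tool", "kwargs": {
  "deltas": [
    {"x": 0,"y": 0,"z": 0,"rx": 0,"ry": 0,"rz": 0,"gripper": 1},
    {"x": 0,"y": 0,"z": 0,"rx": 0,"ry": 0,"rz": 0,"gripper": -1},
    {"x": 0,"y": 0,"z": 0,"rx": 0,"ry": 0,"rz": 0,"gripper": -1},
    {"x": 0,"y": 0,"z": 0,"rx": 0,"ry": 0,"rz": 0,"gripper": -1},
    {"x": 0,"y": 0,"z": 0,"rx": 0,"ry": 0,"rz": 0,"gripper": -1},
    {"x": 0,"y": 0,"z": 0,"rx": 0,"ry": 0,"rz": 0,"gripper": -1},
    {"x": 0,"y": 0,"z": 0,"rx": 0,"ry": 0,"rz": 0,"gripper": -1},
    {"x": 0,"y": 0,"z": 0,"rx": 0,"ry": 0,"rz": 0,"gripper": -1}
  ]
}}

```text
clock: 23.55
eef_pos: [353.1, 316.5, -15.2]
tcp_rot: [-3.14, -0.0, -0.611]
contact_force: [-0.5, -1.9, 10.1]
opening: 0.19
grasp_force: 48.7
```

Emit:
{"fn": "servo_tool", "kwargs": {
  "deltas": [
    {"x": 0,"y": 0,"z": 35,"rx": 0,"ry": 0,"rz": 0,"gripper": -1},
    {"x": 20,"y": -2,"z": 65,"rx": 0,"ry": 0,"rz": 0.12,"gripper": -1},
    {"x": 62,"y": -8,"z": 65,"rx": 0,"ry": 0,"rz": 0.25,"gripper": -1},
    {"x": 104,"y": -13,"z": 65,"rx": 0,"ry": 0,"rz": 0.38,"gripper": -1},
    {"x": 146,"y": -18,"z": 65,"rx": 0,"ry": 0,"rz": 0.51,"gripper": -1},
    {"x": 188,"y": -24,"z": 65,"rx": 0,"ry": 0,"rz": 0.64,"gripper": -1},
    {"x": 226,"y": -29,"z": 65,"rx": 0,"ry": 0,"rz": 0.777,"gripper": -1},
    {"x": 226,"y": -29,"z": 65,"rx": 0,"ry": 0,"rz": 0.777,"gripper": -1},
    {"x": 226,"y": -29,"z": 40,"rx": 0,"ry": 0,"rz": 0.777,"gripper": -1},
    {"x": 226,"y": -29,"z": 15,"rx": 0,"ry": 0,"rz": 0.777,"gripper": -1}
  ]
}}

```text
clock: 24.55
eef_pos: [578.9, 287.3, -0.9]
tcp_rot: [-3.141, -0.001, 0.164]
contact_force: [-0.5, 0.2, -0.3]
opening: 0.185
grasp_force: 49.4
```

Emit:
{"fn": "servo_tool", "kwargs": {
  "deltas": [
    {"x": 0,"y": 0,"z": -8,"rx": 0,"ry": 0,"rz": 0,"gripper": -1},
    {"x": 0,"y": 0,"z": -8,"rx": 0,"ry": 0,"rz": 0,"gripper": -1},
    {"x": 0,"y": 0,"z": -8,"rx": 0,"ry": 0,"rz": 0,"gripper": -0.1},
    {"x": 0,"y": 0,"z": -8,"rx": 0,"ry": 0,"rz": 0,"gripper": -0.1},
    {"x": 0,"y": 0,"z": -8,"rx": 0,"ry": 0,"rz": 0,"gripper": -0.1},
    {"x": 0,"y": 0,"z": 20,"rx": 0,"ry": 0,"rz": 0,"gripper": -0.1},
    {"x": 0,"y": 0,"z": 60,"rx": 0,"ry": 0,"rz": 0,"gripper": -0.1},
    {"x": -50,"y": 0,"z": 100,"rx": 0,"ry": 0,"rz": 0,"gripper": 0.5},
    {"x": -90,"y": 0,"z": 130,"rx": 0,"ry": 0,"rz": 0,"gripper": 0.5},
    {"x": -130,"y": -20,"z": 150,"rx": 0,"ry": 0,"rz": 0,"gripper": 0.5}
  ]
}}

```text
clock: 25.55
eef_pos: [458.1, 272.1, 145.5]
tcp_rot: [-3.14, -0.003, 0.166]
contact_force: [-0.3, 0.4, 0.6]
opening: 0.753
grasp_force: 0.0
```

Emit:
{"fn": "servo_tool", "kwargs": {
  "deltas": [
    {"x": -50,"y": 0,"z": 50,"rx": 0,"ry": 0,"rz": 0,"gripper": 0.5},
    {"x": -100,"y": -20,"z": 50,"rx": 0,"ry": 0,"rz": 0,"gripper": 0.5},
    {"x": -100,"y": -20,"z": 50,"rx": 0,"ry": 0,"rz": 0,"gripper": 0.5},
    {"x": -100,"y": -20,"z": 50,"rx": 0,"ry": 0,"rz": 0,"gripper": 0.5},
    {"x": -100,"y": -20,"z": 50,"rx": 0,"ry": 0,"rz": 0,"gripper": 0.5}
  ]
}}

```text
clock: 26.05
eef_pos: [359.2, 251.4, 194.1]
tcp_rot: [-3.141, -0.002, 0.166]
contact_force: [0.2, 0.9, -0.8]
opening: 0.748
grasp_force: 0.0
```

Run:
```python
from h import *
w=r.grab_frame("wrist"); t=r.grab_frame("top")[110:240,130:390]; s=r.grab_frame("scene")
t=cv2.resize(t,(800,400),interpolation=cv2.INTER_CUBIC)
w=cv2.resize(w,(266,200));s=cv2.resize(s,(534,400))[100:300]
cv2.imwrite("pics/final.png",np.vstack([t,np.hstack([w,s])]))
print(r.sense()["eef_pos"])
```

```text
[359.5200746  251.28242411 193.25424917]
```

View pics/final.png

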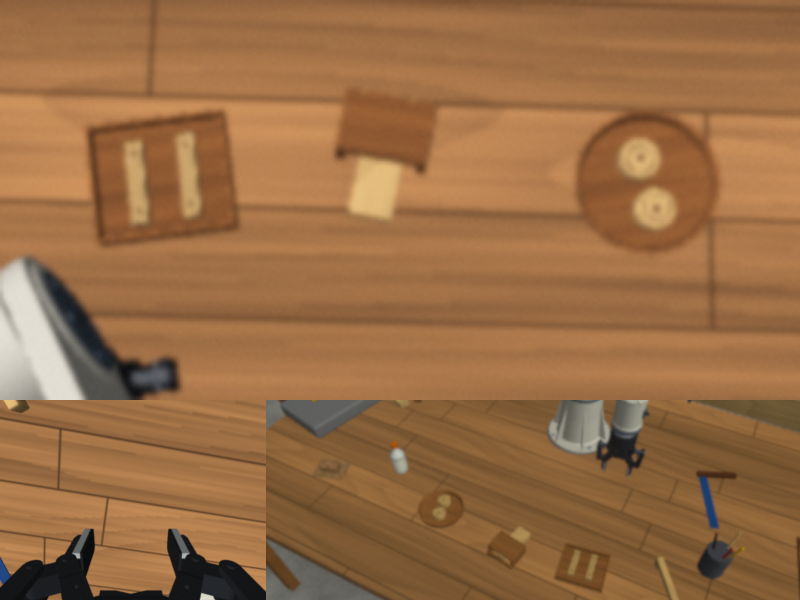

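The final picture shows both beams flat in the tray at (136,182) and (188,175), the hull centred under the rack roof with its stern at (373,215), and both wheels in the dish at (639,158) and (655,208). The gripper is clear of everything.

```bash
python3 -c "
from rig import r
print(r.sign_off())"
```

```text
the job is handed in; nothing more can be done
None
```

I handed the job in at about 26 s of the 109 s; no verdict came back, but the last pictures show both wheels flat in the dish, both beams flat in the tray, and the hull centred under the rack roof with its bow at the stop; the arm never went near the glue or mallet.

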